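# Shift the bottle turntable's gearbox into third

## Task

Shift the bottle turntable's gearbox into third by pushing its upright black gear lever with your fingertips or the outside of your fingers; never grip it. Push it along the left-hand leg of the H-shaped gate to the middle, across through the middle channel to the right, then forward (to the far side, towards the three punched dots) until it is fully home in the slot. Do not let it into the fourth slot (near right), do not force it against the gate, and leave the bottles and the spanner undisturbed.

Things in the scene. Friction and masses are not known exactly. Their poses are not given: they have to be found in the camera images.
- turntable: Fixed machine: grey gearbox 156 x 136 mm, top 108 mm high, with a bolted steel gate plate (110 x 104 mm, top at z 120 mm), finned motor on its left flank, bottle turntable behind left (disc centre at x 145, y 125 mm, radius 106, top z 120, guard rail to z 176, three bottles on it to z 286). Origin on the table under the gate's centre; x = forward (away from the operator), y = left, z up.
- lever_pivot (a point): Centre about which the lever swings, inside the gearbox, 50 mm above the table on the gate's centre line; axes as the machine's. The H gate, 70 mm above it: two legs along x, 19 mm to the left and right of centre; the channel joining them at x = 0. First slot far left, second near left, third far right, fourth near right, marked by one to four punched dots at the leg ends.
- grip_mid (a point): Middle of the lever's round black grip, 126 mm from the pivot; z along the lever. The grip is 80 mm long and 26 mm thick (upper end 166 mm from the pivot, about 216 mm over the table when upright, 200 mm when fully tilted); a bare steel shaft of 12 mm goes down through the gate.
- third_home (a point): Where grip_mid will be with the lever fully home in the third slot (fixed to the machine, 44 mm forward and 31 mm right of the gate's centre line).
- lever_across (a joint): Lever's sideways tilt about the machine's x axis, rad: -0.27 = left leg (start), +0.27 = right leg; positive leans to the right (-y). It can change side only while lever_forward is within about 0.05 of 0. Stays where it is left; 2 to 3 N at the grip moves it.
- lever_forward (a joint): Lever's tilt about the (side-tilted) y axis, rad: 0 = middle channel, +0.36 = fully forward, -0.36 = fully back, where firm stops end it. Starts anywhere along the left leg. Forward and back work only with lever_across near -0.27 or +0.27. Stays where it is left; 2 to 3 N at the grip moves it.
- bottle_t1: Bystander: clear sauce bottle with a screw cap, 54 mm wide, 166 mm tall, standing on the turntable's disc, the nearest of the three there, on the left (the two behind it do not move). Origin at the centre of its underside, z along its height.
- spanner_13: Bystander: steel combination spanner, 184 x 28 x 6 mm, lying on the table behind the gearbox. Origin at the centre of its underside, length along y.

How it is judged:
By the outcome, as a careful person would: the job done as asked, in the order asked, and still so for the second after the job is handed in, with the robot touching nothing.
It also fails if it takes over 61 s, if anything falls off the work surface, if the arm or the gripper's body presses on something with over 40 N, if the wrist force passes 120 N, or if a joint passes its speed limit or range.

## Robot

A 6-joint arm with a two-finger parallel gripper is mounted at the origin on a cart in front of the work surface, level with it; the furniture and walls round the work are solid. World frame = base frame: x ahead of the robot, y to its left, z up, the work surface at z = 0. Lengths are in m, angles in rad, forces in N, time in s.
With the tool pointing down it reaches from about 0.25 to 0.775 m from the base axis. Payload 4 kg.
Tool frame: the origin (TCP) lies at the very end of the fingers, on their centre line; the grasp point (between the pads) lies 19 mm behind it; z points along the fingers, y is the direction in which the jaws open and shut (so a half turn about z gives the same grasp; the last joint's range is limited). The gripper opens to 94 mm and grips with 3 to 60 N. Pads are 16 mm wide; open, the fingers measure 119 mm over their backs; the gripper's body (75 mm by 177 mm) begins 78 mm behind the grasp point.
Start: joints at [-1.448, 0.087, 1.371, -0, 1.684, -0.103], TCP at [0.123, -0.536, 0.206] pointing down, gripper open.
Joint ranges: [-3.1, 3.1], [-0.76, 2.03], [0.27, 2.55], [-1.08, 4.22], [0.17, 2.65], [-2.57, 2.57]. Speed limits (rad/s): [2.79, 2.79, 3.14, 3.14, 3.14, 3.14].

## Interface

Orientations are given as [roll, pitch, yaw] about the fixed x, y, z axes, in that order (R = Rz(yaw) Ry(pitch) Rx(roll)).
In Python, from bench import robot, cams, models gives the robot as it stands.
- The arm moves only by the tool step_arm, never from a script. Its argument "series" is a list of rows, each a list of 5 numbers: the gripper command: -1 is shut, 1 is fully open, values between are in proportion, then the shift along the tool's x, y, z in mm, then the turn about the tool's z in degrees. A call has 1 to 20 rows; each row is the pose to reach, as a shift and turn from the pose commanded when the call began, along the tool's axes at that moment; what a row does not reach only later rows make up. A row lasts 1/8 s, in which the tool goes at most 62.5 mm and 10.7 degrees, less where a joint would pass 70% of its speed; a pose out of reach is approached as far as the arm can. A call with a gripper value outside its range is refused whole. The fingers move at their own pace and stop on an object; the grip force is fixed at half the most. Time passes only in rows, so rows that repeat a pose let the fingers close. It gives the time, the measured TCP pose, the force and the opening at its end, in the units of the state.
- robot.get_obs(): the state, without advancing time (a new reading comes with each control period).
- cams.snapshot(name): name is "scene" or "top"; returns a dict with "pixels" (480x640x3 uint8, red, green, blue), "fov_y" (degrees; the focal length in pixels is half the picture's height over the tangent of half this angle, whatever the lens; pixels are square), "cx", "cy" (the principal point, pixels), "R" (3x3) and "t" (3): a world point X has camera coordinates R X + t. Camera axes: x right, y down, z forward; pixel columns grow to the right and rows downward; lengths in m; the calibration is good to about 2 mm. A picture is of the moment at which its call begins. There is no depth.
- robot.close_job(): hands the job in, once; it reports no verdict.
Trained networks look in a picture, given as the dict that the camera call returned (one of the last four; its "shot" number tells which), for a name from the list of things; names that differ only in an ending like _2 or _b are one class to them, and where a whole thing is asked for, a point or a joint stands for the part that bears it (a point fixed in the world has none). Each returns a list of dicts, best first, with "p" (0 to 1); they miss things now and then, are a little off and sometimes report something else, mostly with a low value. They report only what shows in the picture. A call takes as long as a camera call.
- models.find_in(picture, label): "position" ([x, y, z] in m, in world coordinates, good to about 4 mm: the middle of the surface that is visible of it).
- models.pinpoint(picture, label): "position" ([x, y, z] in m, in world coordinates, good to about 4 mm: a listed point, or the origin of a listed thing).
The state is a dict: "time": time; "joint_positions": joint angles; "qvel": joint speeds; "joint_torque": joint torques, N m; "tool_pos": TCP position; "ee_rot": TCP orientation; "wrist_force": force on the tool from outside, world axes, zero at the start; "wrist_torque": the same for the moment, N m; "width": finger opening in m.
Only numpy, scipy, OpenCV 4.12 (cv2) and the standard library are available. Lean on these libraries where they do the work, as an engineer would, in place of code of your own. Each camera call takes 0.05 s, during which the arm holds its last target. There are 200 camera calls.

## Working session

There is one attempt and no reset: what is moved stays moved. The work goes in short steps, Python scripts to look and compute and a tool call to move; the robot and the scene stay as the last step left them, time stands still between calls to the robot, and variables do not carry over. Pictures are saved under pics/ and viewed, about 8 in all and at most 12, crops included, and the job is handed in when it is done.

Besides the shell and the picture viewer there is one more tool, called after "Call:" as name([rows], argument=value, ...), one row to a line, values as JSON. step_arm: Moves the arm, as the interface text tells. Its arguments: {"type":"object","properties":{"series":{"type":"array","items":{"type":"array","items":{"type":"number"}}}},"required":["series"]}

```bash
mkdir -p pics; python3 - <<'E'
from bench import robot,cams,models
import cv2
o=robot.get_obs();print(o['time'],o['tool_pos'],o['ee_rot'],o['wrist_force'],o['width'])
for n in("scene","top"):
    p=cams.snapshot(n);cv2.imwrite(f"pics/{n}0.png",p["pixels"][:,:,::-1])
    print(n,p['fov_y'],(-p['R'].T@p['t']))
    for l in("turntable","lever_pivot","grip_mid","third_home","bottle_t1","spanner_13"):
        for f in(models.pinpoint,models.find_in):
            r=f(p,l);print(l,f.__name__,[(x['p'],[round(float(v),4) for v in x['position']],{k:v for k,v in x.items() if k not in('p','position')}) for x in r[:2]])
E
```

```text
0.0 [ 0.12306301 -0.53549603  0.20434797] [-3.13947115e+00 -2.19437014e-04  2.25837773e-01] [ 1.04566345 -0.15975023 -0.27675294] 0.09400138953427659
scene 56.00684864594344 [ 0.58084673 -0.10396145  0.76413772]
turntable call [(0.76, [0.4931, 0.3658, -0.0009], {}), (0.64, [0.5794, 0.5149, 0.1201], {})]
turntable call [(0.67, [0.5629, 0.4445, 0.1172], {})]
lever_pivot call []
lever_pivot call [(0.66, [0.5652, 0.447, 0.1239], {})]
grip_mid call [(0.84, [0.4907, 0.3999, 0.174], {}), (0.48, [0.5435, 0.3417, 0.1627], {})]
grip_mid call [(0.78, [0.4921, 0.3937, 0.1799], {}), (0.27, [0.5641, 0.4432, 0.1209], {})]
third_home call [(0.58, [0.5446, 0.3415, 0.1627], {})]
third_home call [(0.69, [0.5631, 0.4446, 0.1196], {})]
bottle_t1 call [(0.74, [0.579, 0.5186, 0.1219], {})]
bottle_t1 call [(0.95, [0.5776, 0.4987, 0.2116], {})]
spanner_13 call [(0.44, [0.6807, 0.3756, -0.0038], {})]
spanner_13 call [(0.46, [0.6484, 0.4131, 0.0044], {})]
top 47.7776559276978 [0.42806032 0.40239378 0.94831611]
turntable call [(0.9, [0.4928, 0.3679, -0.005], {})]
turntable call [(0.86, [0.5501, 0.4614, 0.117], {})]
lever_pivot call [(0.38, [0.5825, 0.5168, 0.1219], {})]
lever_pivot call [(0.96, [0.5462, 0.4625, 0.1183], {})]
grip_mid call [(0.83, [0.4973, 0.4006, 0.1725], {})]
grip_mid call [(0.55, [0.4924, 0.4011, 0.2062], {})]
third_home call [(0.67, [0.5423, 0.3405, 0.1638], {})]
third_home call [(0.75, [0.5507, 0.465, 0.1213], {})]
bottle_t1 call [(0.6, [0.5787, 0.5172, 0.1184], {})]
bottle_t1 call [(0.88, [0.5715, 0.5094, 0.2312], {})]
spanner_13 call [(0.81, [0.6879, 0.3677, 0.0039], {})]
spanner_13 call [(0.84, [0.7056, 0.3409, 0.0084], {})]
```

View pics/scene0.png

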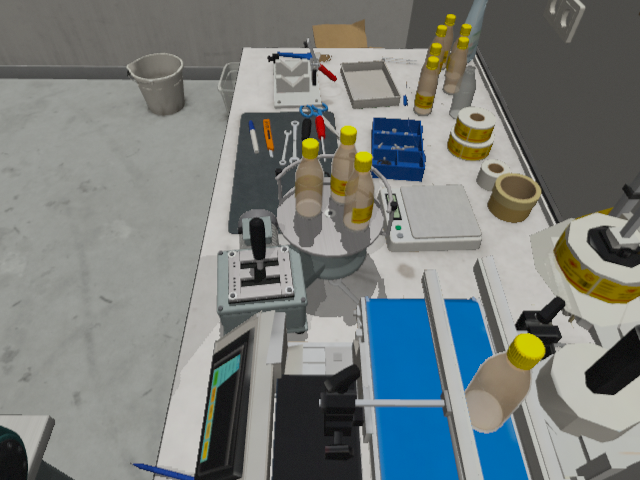

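View pics/top0.png

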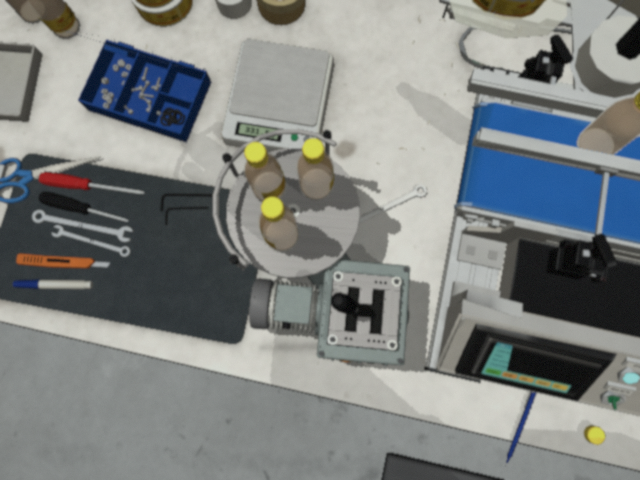

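The scene view shows the lever upright in the gate at (258,250), the bottles behind and left, and an HMI panel at (240,380). The top view shows the gate plate centred near (366,312), with the lever head at (342,302) close to the middle channel. I'll refine the machine's yaw with an overlay.

```bash
cat > h.py <<'E'
from bench import robot,cams,models
import cv2,numpy as np
def proj(p,X):
    f=240/np.tan(np.radians(p['fov_y']/2)); c=np.atleast_2d(X)@p['R'].T+p['t']
    return np.c_[f*c[:,0]/c[:,2]+p['cx'],f*c[:,1]/c[:,2]+p['cy']]
def M(x,y,yaw):
    c,s=np.cos(yaw),np.sin(yaw); return np.array([[c,-s,0,x],[s,c,0,y],[0,0,1,0],[0,0,0,1.]])
def ap(T,P): return np.atleast_2d(P)@T[:3,:3].T+T[:3,3]
def grip(a,f,L=.126):  # tilt a about x (positive to -y), then f about tilted y
    v=np.array([np.sin(f),0,np.cos(f)])*L
    ca,sa=np.cos(a),np.sin(a)
    return np.array([v[0],-sa*v[2],.05+ca*v[2]])
E
python3 - <<'E'
from h import *
T=M(.493,.367,np.radians(7))
out=[]
for n,c in(("top",(300,250,430,375)),("scene",(200,200,330,325))):
    p=cams.snapshot(n);im=cv2.resize(p["pixels"][c[1]:c[3],c[0]:c[2],::-1],None,fx=4,fy=4,interpolation=cv2.INTER_CUBIC)[:500,:520]
    def line(P,col):
        q=((proj(p,ap(T,P))-[c[0],c[1]]+.5)*4).round().astype(int);cv2.polylines(im,[q],True,col,1)
    sq=np.array([[1,1],[1,-1],[-1,-1],[-1,1]])
    line(np.c_[sq*[.055,.052],[.12]*4],(0,0,255));line(np.c_[sq*[.078,.068],[.108]*4],(0,255,0))
    line(np.c_[sq*[.052,.055],[.12]*4],(255,0,255))
    line([[-.025,.019,.12],[.025,.019,.12]],(255,0,0));line([[-.025,-.019,.12],[.025,-.019,.12]],(255,0,0))
    out.append(im)
im=np.hstack(out);cv2.imwrite("pics/ov.png",cv2.resize(im,(800,385)))
E
```

```text
(no output)
```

View pics/ov.png

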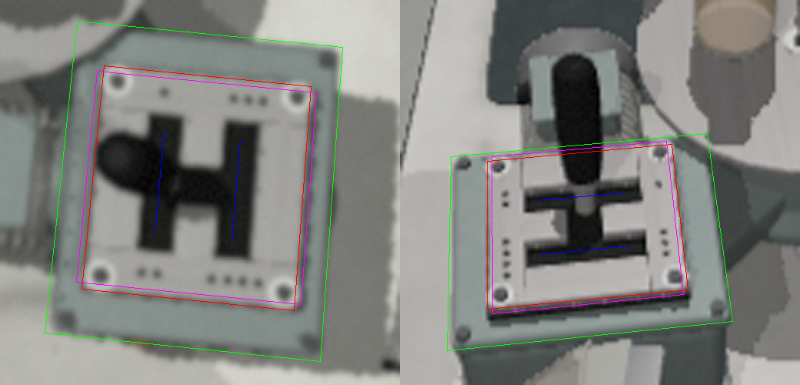

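The overlay fits the plate, the legs and the dots (three dots at far right). The pose is roughly (0.493, 0.367), yaw 7°. Next I'll fit the lever tilt.

```bash
cat >> h.py <<'E'
T=M(.493,.367,np.radians(7))
def sil(p,a,f,s=4):
    pts=[]
    g=lambda L:np.array(ap(T,grip(a,f,L)))[0]
    d=g(.166)-g(.086);d/=np.linalg.norm(d)
    u=np.cross(d,[1,0,0]);u/=np.linalg.norm(u);w=np.cross(d,u);th=np.linspace(0,6.28,24)
    for L,r in((.088,.012),(.1,.013),(.153,.013),(.158,.012),(.162,.0094),(.166,.003)):
        pts+=[g(L)+r*(u*np.cos(t)+w*np.sin(t)) for t in th]
    q=((proj(p,np.array(pts))+.5)*s).round().astype(np.int32)
    m=np.zeros((480*s,640*s),np.uint8);cv2.fillConvexPoly(m,cv2.convexHull(q),1);return m
def fit(p,aa,ff,s=4):
    dark=cv2.resize((p['pixels'].max(2)).astype(np.uint8),None,fx=s,fy=s,interpolation=cv2.INTER_LINEAR)<60
    ex=np.zeros(dark.shape,np.uint8)
    for R in([[-.04,.026],[.04,.026],[.04,.012],[-.04,.012]],[[-.04,-.012],[.04,-.012],[.04,-.026],[-.04,-.026]],[[-.008,.02],[.008,.02],[.008,-.02],[-.008,-.02]]):
        q=((proj(p,ap(T,np.c_[np.array(R),[.12]*4]))+.5)*s).astype(np.int32);cv2.fillConvexPoly(ex,q,1)
    ex=cv2.dilate(ex,np.ones((9,9)));res=[]
    for a in aa:
        for f in ff:
            m=sil(p,a,f,s);ring=(cv2.dilate(m,np.ones((25,25)))-m)&(1-ex);mi=m&(1-ex)
            res.append((dark[mi>0].mean()-dark[ring>0].mean(),round(float(a),3),round(float(f),3)))
    return sorted(res)[::-1][:4]
def look():
    for n in("scene","top"):
        p=cams.snapshot(n);print(n,fit(p,np.arange(-.31,.32,.04),np.arange(-.4,.41,.04),2))
        print([(x['p'],np.round(np.linalg.inv(T)@np.r_[x['position'],1],4)[:3]) for x in models.pinpoint(p,"grip_mid")[:2]])
E
python3 - <<'E'
from h import *
for n in("scene","top"):
    p=cams.snapshot(n);print(n,fit(p,[-.31,-.27,-.23],np.arange(-.2,.22,.02)))
    print([(x['p'],np.round(np.linalg.inv(T)@np.r_[x['position'],1],4)[:3]) for x in models.pinpoint(p,"grip_mid")[:2]])
for l in("bottle_t1","spanner_13"):
    print(l,[(x['p'],np.round(np.linalg.inv(T)@np.r_[x['position'],1],4)[:3]) for x in models.pinpoint(p,l)[:1]])
for f in(-.1,0,.05,.1,.36): print(f,grip(-.27,f),grip(.27,f))
E
```

```text
scene [(np.float64(0.9074776873265893), -0.27, 0.02), (np.float64(0.8760782083289128), -0.31, 0.02), (np.float64(0.8166570996297294), -0.23, 0.02), (np.float64(0.7486473226108102), -0.27, 0.04)]
[(0.94, array([0.0006, 0.0344, 0.1746]))]
top [(np.float64(0.7778694725259612), -0.23, 0.02), (np.float64(0.7374777799723484), -0.27, 0.02), (np.float64(0.7332702281080593), -0.27, 0.04), (np.float64(0.6402374245472837), -0.23, -0.0)]
[(0.71, array([0.0061, 0.0305, 0.1729]))]
bottle_t1 [(0.71, array([0.1041, 0.1356, 0.1212]))]
spanner_13 [(0.58, array([ 0.1872, -0.0244,  0.0072]))]
-0.1 [-0.01257901  0.03344026  0.17082846] [-0.01257901 -0.03344026  0.17082846]
0 [0.         0.03360816 0.17143513] [ 0.         -0.03360816  0.17143513]
0.05 [0.00629738 0.03356616 0.17128337] [ 0.00629738 -0.03356616  0.17128337]
0.1 [0.01257901 0.03344026 0.17082846] [ 0.01257901 -0.03344026  0.17082846]
0.36 [0.04438655 0.03145377 0.16365076] [ 0.04438655 -0.03145377  0.16365076]
```

Call:
step_arm([
  [-1,0,0,-60,0],
  [-1,0,0,-120,0],
  [-1,0,0,-180,0],
  [-1,0,0,-200,0],
  [-1,100,-155,-200,2],
  [-1,200,-310,-200,4],
  [-1,300,-465,-200,6],
  [-1,300,-465,-200,6],
  [-1,300,-465,-200,6],
  [-1,400,-620,-200,6],
  [-1,400,-620,-200,6],
  [-1,400,-620,-200,6],
  [-1,500,-775,-200,6],
  [-1,500,-775,-200,6],
  [-1,500,-775,-200,6],
  [-1,574,-888,-200,6],
  [-1,574,-888,-200,6],
  [-1,574,-888,-200,6],
  [-1,574,-888,-200,6],
  [-1,574,-888,-200,6],
])

```text
time: 4.2
tool_pos: [0.4644, 0.406, 0.4056]
ee_rot: [-3.142, -0.001, 0.121]
wrist_force: [0.3, -0.9, -0.7]
width: 0.0005
```

Call:
step_arm([
  [-1,0,0,0,0],
  [-1,0,0,0,0],
])

```text
time: 4.45
tool_pos: [0.464, 0.4039, 0.405]
ee_rot: [3.141, 0.001, 0.121]
wrist_force: [-0.0, 0.4, 0.4]
width: 0.0005
```

Call:
step_arm([
  [-1,26,-52,0,0],
  [-1,26,-52,0,0],
  [-1,26,-52,50,0],
  [-1,26,-52,100,0],
  [-1,26,-52,150,0],
  [-1,26,-52,180,0],
  [-1,26,-52,210,0],
  [-1,26,-52,225,0],
  [-1,26,-52,240,0],
  [-1,26,-52,240,0],
  [-1,26,-52,240,0],
])

```text
time: 5.82
tool_pos: [0.4841, 0.459, 0.1669]
ee_rot: [-3.141, -0.002, 0.121]
wrist_force: [0.0, 0.3, 0.1]
width: 0.0003
```

```bash
python3 - <<'E'
from h import *
o=robot.get_obs();print(np.linalg.inv(T)@np.r_[o['tool_pos'],1],o['wrist_force'])
p=[cams.snapshot(n) for n in("scene","top")]
im=np.hstack([cv2.resize(q['pixels'][y:y+130,x:x+130,::-1],(400,400)) for q,(x,y) in zip(p,((195,165),(290,235)))])
cv2.imwrite("pics/a.png",im)
E
```

```text
[0.00241934 0.09242073 0.16686497 1.        ] [0.04035717 0.28526681 0.05359129]
```

View pics/a.png

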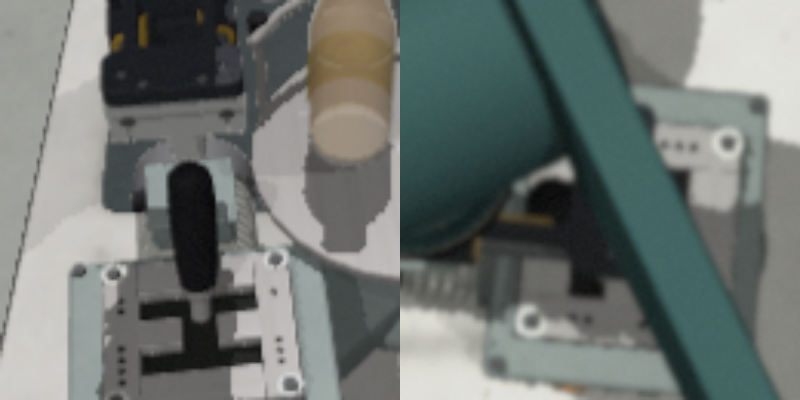

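The scene crop shows the gripper on the left behind the lever, the lever at (190,225) near mid-channel, and the bottle clear. I'll push to the right now.

Call:
step_arm([
  [-1,0,12,0,0],
  [-1,0,16,0,0],
  [-1,0,20,0,0],
  [-1,0,24,0,0],
  [-1,0,28,0,0],
  [-1,0,32,0,0],
  [-1,0,36,0,0],
])

```text
time: 6.8
tool_pos: [0.4881, 0.4235, 0.1662]
ee_rot: [-3.14, -0.001, 0.122]
wrist_force: [0.1, 2.2, 1.4]
width: 0.0006
```

```bash
python3 - <<'E'
from h import *
o=robot.get_obs();print(np.linalg.inv(T)@np.r_[o['tool_pos'],1],o['wrist_force']);look()
E
```

```text
[0.00202842 0.05664721 0.1661992  1.        ] [0.1365688  2.20708974 1.4445262 ]
scene [(np.float64(0.8356146514726103), -0.11, 0.04), (np.float64(0.7937171781831976), -0.15, 0.04), (np.float64(0.784150537593729), -0.07, 0.04), (np.float64(0.7449195876288659), -0.11, -0.0)]
[(0.77, array([0.0033, 0.0279, 0.1757]))]
top [(np.float64(0.6832351895643034), -0.03, -0.0), (np.float64(0.680999316998629), -0.27, -0.12), (np.float64(0.6788813422282158), -0.31, -0.12), (np.float64(0.6343683565740641), -0.23, -0.12)]
[]
```

Call:
step_arm([
  [-1,0,4,0,0],
  [-1,0,8,0,0],
  [-1,0,12,0,0],
  [-1,0,16,0,0],
  [-1,0,20,0,0],
  [-1,0,24,0,0],
  [-1,0,28,0,0],
  [-1,0,32,0,0],
  [-1,0,36,0,0],
  [-1,0,40,0,0],
  [-1,0,44,0,0],
  [-1,0,47,0,0],
  [-1,0,50,0,0],
  [-1,0,52,0,0],
])

```text
time: 8.75
tool_pos: [0.4943, 0.3711, 0.1653]
ee_rot: [3.141, 0.0, 0.121]
wrist_force: [-0.0, 2.2, 1.9]
width: 0.0003
```

```bash
python3 - <<'E'
from h import *
o=robot.get_obs();print(np.linalg.inv(T)@np.r_[o['tool_pos'],1],o['wrist_force']);look()
E
```

```text
[0.00183959 0.00390799 0.16530989 1.        ] [-0.03195085  2.15468108  1.9273383 ]
scene [(np.float64(0.5930848074230765), 0.25, 0.04), (np.float64(0.50132013284546), 0.25, -0.0), (np.float64(0.3624933079227384), 0.21, 0.04), (np.float64(0.32612242879746833), 0.21, -0.0)]
[(0.91, array([ 0.0023, -0.0156,  0.178 ]))]
top [(np.float64(0.558458009035763), -0.03, -0.16), (np.float64(0.5356871343418428), 0.01, -0.2), (np.float64(0.5292872854849039), -0.07, -0.2), (np.float64(0.5079545454545454), -0.03, -0.2)]
[]
```

Call:
step_arm([
  [-1,0,1,0,0],
  [-1,0,2,0,0],
  [-1,0,3,0,0],
  [-1,0,4,0,0],
  [-1,0,5,0,0],
  [-1,0,6,0,0],
])

```text
time: 9.7
tool_pos: [0.4948, 0.3653, 0.1651]
ee_rot: [3.141, 0.001, 0.121]
wrist_force: [0.5, 2.3, -1.5]
width: 0.0005
```

Call:
step_arm([
  [-1,0,0.7,0,0],
  [-1,0,1.4,0,0],
  [-1,0,2,0,0],
])

```text
time: 10.07
tool_pos: [0.4951, 0.3634, 0.1654]
ee_rot: [3.141, 0.0, 0.121]
wrist_force: [-0.7, 2.2, -1.3]
width: 0.0003
```

```bash
python3 - <<'E'
from h import *
o=robot.get_obs();print(np.linalg.inv(T)@np.r_[o['tool_pos'],1],o['wrist_force'])
p=cams.snapshot("scene");print(fit(p,np.arange(.15,.32,.02),np.arange(-.1,.11,.02)))
cv2.imwrite("pics/b.png",cv2.resize(p['pixels'][165:315,180:340,::-1],None,fx=4,fy=4)[:600,:640])
E
```

```text
[ 0.00163977 -0.0038108   0.16536245  1.        ] [-0.68881461  2.18366621 -1.30449864]
[(np.float64(0.4415506796022292), 0.31, 0.02), (np.float64(0.4368468661639855), 0.31, 0.04), (np.float64(0.4046251417416424), 0.29, 0.02), (np.float64(0.3941808704119177), 0.29, 0.04)]
```

View pics/b.png

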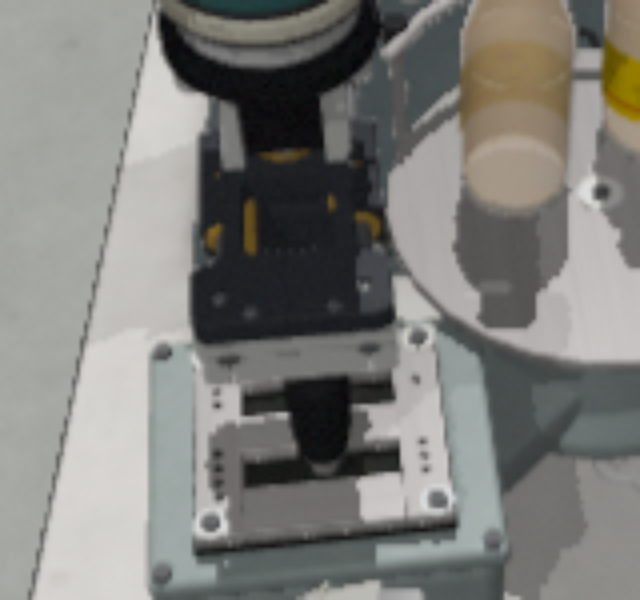

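The shaft sits at (322,470), in the right leg at the channel mouth. I'll nudge until it stops.

Call:
step_arm([
  [-1,0,0.7,0,0],
  [-1,0,1.4,0,0],
  [-1,0,2,0,0],
])

```text
time: 10.5
tool_pos: [0.4954, 0.3614, 0.1654]
ee_rot: [3.141, 0.0, 0.121]
wrist_force: [-1.0, 2.5, -1.8]
width: 0.0003
```

Call:
step_arm([
  [-1,0,0.5,0,0],
  [-1,0,1,0,0],
  [-1,0,1.5,0,0],
])

```text
time: 10.88
tool_pos: [0.4957, 0.36, 0.1654]
ee_rot: [3.141, 0.0, 0.121]
wrist_force: [0.3, 1.3, -0.6]
width: 0.0
```

Call:
step_arm([
  [-1,0,0.5,0,0],
  [-1,0,1,0,0],
  [-1,0,1,0,0],
])

```text
time: 11.25
tool_pos: [0.4958, 0.3589, 0.1655]
ee_rot: [3.141, -0.0, 0.121]
wrist_force: [-0.6, 1.8, -0.6]
width: 0.0002
```

```bash
python3 - <<'E'
from h import *
o=robot.get_obs();print(np.linalg.inv(T)@np.r_[o['tool_pos'],1],o['wrist_force'])
p=cams.snapshot("scene");print(fit(p,np.arange(.15,.37,.02),np.arange(-.1,.11,.02)))
E
```

```text
[ 0.00180854 -0.00834741  0.16545444  1.        ] [-0.6304949   1.82620345 -0.58745215]
[(np.float64(0.5076923076923077), 0.31, 0.02), (np.float64(0.46761503236106733), 0.31, 0.04), (np.float64(0.46529284164859), 0.29, 0.02), (np.float64(0.41867855165987294), 0.29, 0.04)]
```

Call:
step_arm([
  [-1,0,0.5,0,0],
  [-1,0,1,0,0],
  [-1,0,1.5,0,0],
  [-1,0,1.5,0,0],
])

```text
time: 11.8
tool_pos: [0.4959, 0.3577, 0.1654]
ee_rot: [-3.141, 0.0, 0.121]
wrist_force: [-0.1, 2.7, -0.6]
width: 0.0006
```

Call:
step_arm([
  [-1,0,0.5,0,0],
  [-1,0,1,0,0],
  [-1,0,1,0,0],
])

```text
time: 12.18
tool_pos: [0.4959, 0.357, 0.1653]
ee_rot: [-3.141, 0.0, 0.121]
wrist_force: [-0.9, 4.9, -2.0]
width: 0.0003
```

The lever is against its right-hand stop (4.9 N). Before going behind it, I'll back off and check the HMI panel's height against the gripper body.

Call:
step_arm([
  [-1,0,-8,0,0],
  [-1,0,-18,0,0],
  [-1,0,-18,0,0],
])

```text
time: 12.55
tool_pos: [0.4939, 0.3747, 0.1655]
ee_rot: [3.141, -0.0, 0.122]
wrist_force: [0.5, -1.0, -0.6]
width: 0.0009
```

```bash
python3 - <<'E'
from h import *
p=[cams.snapshot(n) for n in("scene","top")]
print(fit(p[0],np.arange(.15,.37,.02),np.arange(-.1,.11,.02)))
a=cv2.resize(p[0]['pixels'][200:350,190:340,::-1],(450,450))
b=cv2.resize(p[1]['pixels'][250:400,400:520,::-1],(350,438));b=cv2.copyMakeBorder(b,0,12,0,0,0)
# overlay body box footprint corner heights for planned pose
for im,q,(ox,oy),s in((a,p[0],(190,200),3),(b,p[1],(400,250),350/120)):
  for z,c in((.262,(0,0,255)),(0,(255,0,0))):
    P=ap(T,[[-.048+sx*.0375,-.033+sy*.0885,z] for sx,sy in((1,1),(1,-1),(-1,-1),(-1,1))])
    cv2.polylines(im,[((proj(q,P)-[ox,oy])*s).astype(int)],True,c,1)
cv2.imwrite("pics/c.png",np.hstack([a,b]))
E
```

```text
[(np.float64(0.8231019877565413), 0.27, 0.02), (np.float64(0.7023273304030762), 0.27, 0.04), (np.float64(0.6812713595924613), 0.25, 0.02), (np.float64(0.6405325690796014), 0.29, 0.02)]
```

View pics/c.png

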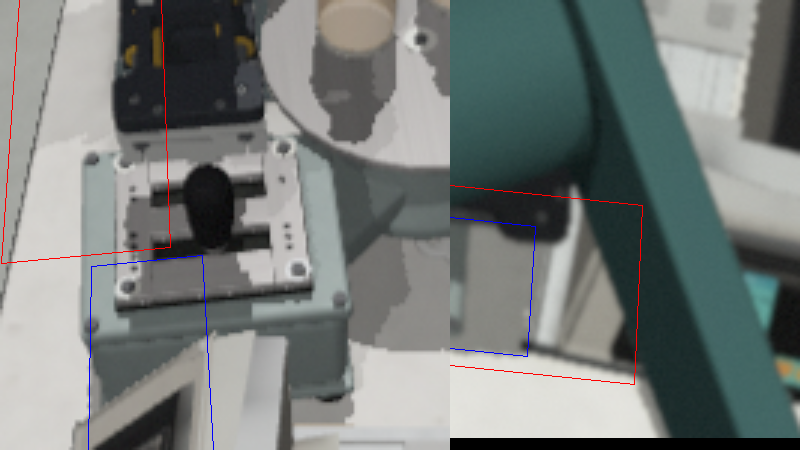

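```bash
python3 - <<'E'
from h import *
p=[cams.snapshot(n) for n in("scene","top")]
f=240/np.tan(np.radians(p[0]['fov_y']/2))
for u,v in((285,312),(262,313),(216,341)):
    d=p[0]['R'].T@np.array([(u-p[0]['cx'])/f,(v-p[0]['cy'])/f,1]);c=-p[0]['R'].T@p[0]['t']
    for z in(0,.1,.15,.2,.25,.3):
        X=c+d*(z-c[2])/d[2];print((u,v),z,X.round(3),proj(p[1],X)[0].round())
E
```

```text
(285, 312) 0 [0.534 0.358 0.   ] [370. 292.]
(285, 312) 0.1 [0.541 0.298 0.1  ] [413. 291.]
(285, 312) 0.15 [0.544 0.267 0.15 ] [438. 290.]
(285, 312) 0.2 [0.547 0.237 0.2  ] [467. 289.]
(285, 312) 0.25 [0.55  0.207 0.25 ] [500. 287.]
(285, 312) 0.3 [0.553 0.177 0.3  ] [538. 286.]
(262, 313) 0 [0.49  0.356 0.   ] [366. 318.]
(262, 313) 0.1 [0.502 0.296 0.1  ] [409. 315.]
(262, 313) 0.15 [0.508 0.265 0.15 ] [435. 314.]
(262, 313) 0.2 [0.514 0.235 0.2  ] [464. 312.]
(262, 313) 0.25 [0.52  0.205 0.25 ] [498. 311.]
(262, 313) 0.3 [0.526 0.175 0.3  ] [536. 308.]
(216, 341) 0 [0.409 0.295 0.   ] [391. 373.]
(216, 341) 0.1 [0.431 0.243 0.1  ] [434. 369.]
(216, 341) 0.15 [0.442 0.217 0.15 ] [460. 366.]
(216, 341) 0.2 [0.454 0.191 0.2  ] [489. 364.]
(216, 341) 0.25 [0.465 0.165 0.25 ] [523. 360.]
(216, 341) 0.3 [0.476 0.139 0.3  ] [561. 357.]
```

The lever is at across 0.27, forward 0.02. The HMI's top edge triangulates to about 0.2 m, which is under the gripper body. Going behind the lever.

Call:
step_arm([
  [-1,-12,0,-4,0],
  [-1,-26,0,-4,0],
  [-1,-40,0,-4,0],
  [-1,-50,0,-4,0],
  [-1,-50,0,-4,0],
  [-1,-50,10,-4,0],
  [-1,-50,22,-4,0],
  [-1,-50,34,-4,0],
  [-1,-50,38,-4,0],
  [-1,-50,38,-4,0],
])

```text
time: 14.0
tool_pos: [0.4491, 0.3302, 0.1695]
ee_rot: [-3.141, -0.0, 0.12]
wrist_force: [-0.1, 1.1, 0.3]
width: 0.0005
```

```bash
python3 - <<'E'
from h import *
o=robot.get_obs();print(np.linalg.inv(T)@np.r_[o['tool_pos'],1],o['wrist_force'])
p=cams.snapshot("scene");print(fit(p,np.arange(.23,.33,.02),np.arange(-.1,.11,.02)))
cv2.imwrite("pics/d.png",cv2.resize(p['pixels'][165:315,180:340,::-1],None,fx=4,fy=4)[:600,:640])
E
```

```text
[-0.04805143 -0.03119429  0.16951387  1.        ] [-0.0650559   1.07081469  0.30285873]
[(np.float64(0.7581674745423571), 0.27, 0.02), (np.float64(0.6626845798631636), 0.27, 0.04), (np.float64(0.5985267034990792), 0.25, 0.02), (np.float64(0.5696628213833282), 0.25, 0.04)]
```

View pics/d.png

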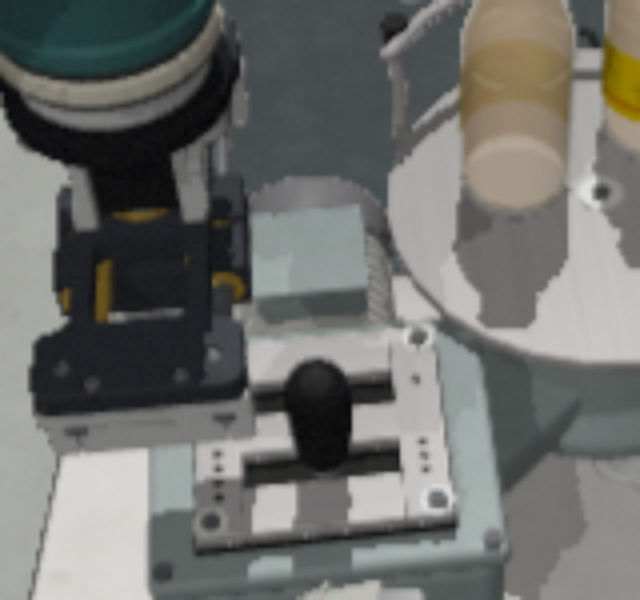

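The gripper is on the near side of the lever (at (145,370) against the lever at (320,415)), clear of everything. Pushing forward.

Call:
step_arm([
  [-1,8,0,0,0],
  [-1,16,0,0,0],
  [-1,22,0,0,0],
  [-1,26,0,0,0],
  [-1,30,0,0,0],
  [-1,34,0,0,0],
  [-1,38,0,0,0],
  [-1,42,0,0,0],
  [-1,45,0,0,0],
])

```text
time: 15.18
tool_pos: [0.4936, 0.3361, 0.1694]
ee_rot: [3.141, 0.0, 0.121]
wrist_force: [-2.9, 0.0, 1.6]
width: 0.0007
```

Call:
step_arm([
  [-1,3,0,0,0],
  [-1,6,0,0,0],
  [-1,9,0,0,0],
  [-1,12,0,0,0],
  [-1,15,0,0,0],
  [-1,18,0,0,0],
])

```text
time: 15.92
tool_pos: [0.5093, 0.3369, 0.1676]
ee_rot: [3.138, 0.007, 0.121]
wrist_force: [-6.7, -3.6, -1.7]
width: 0.0006
```

```bash
python3 - <<'E'
from h import *
o=robot.get_obs();print(np.linalg.inv(T)@np.r_[o['tool_pos'],1],o['wrist_force'])
p=cams.snapshot("scene");print(fit(p,np.arange(.23,.33,.02),np.arange(0,.45,.02)))
E
```

```text
[ 0.01246302 -0.03189609  0.16761065  1.        ] [-6.66105763 -3.63338722 -1.68024299]
[(np.float64(0.17850226621868445), 0.29, 0.3), (np.float64(0.17437982685469508), 0.27, 0.32), (np.float64(0.1614134360239228), 0.27, 0.3), (np.float64(0.15999181660582962), 0.27, 0.34)]
```

Call:
step_arm([
  [-1,0,0,0,0],
  [-1,0,0,0,0],
])

```text
time: 16.23
tool_pos: [0.5112, 0.3381, 0.1688]
ee_rot: [3.141, 0.001, 0.121]
wrist_force: [-2.1, -0.1, -1.7]
width: 0.0003
```

```bash
python3 - <<'E'
from h import *
o=robot.get_obs();print(np.linalg.inv(T)@np.r_[o['tool_pos'],1],o['wrist_force'],o['wrist_torque'])
p=cams.snapshot("scene")
cv2.imwrite("pics/e.png",cv2.resize(p['pixels'][165:315,180:340,::-1],None,fx=4,fy=4)[:600,:640])
E
```

```text
[ 0.01455561 -0.03086862  0.16879941  1.        ] [-2.13113216 -0.12216789 -1.72091949] [-0.18502804  0.5587368  -0.00181836]
```

View pics/e.png

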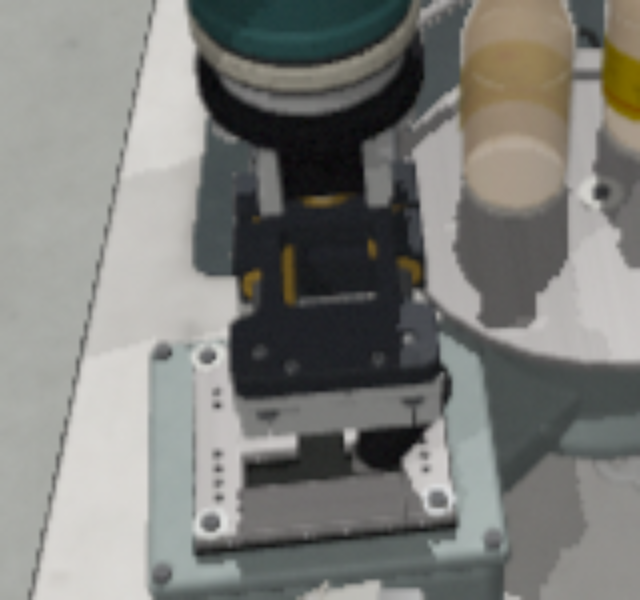

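The lever is now tilted forward at (390,445), still moving freely at 2 N. I'll continue slowly to the stop.

Call:
step_arm([
  [-1,1,0,0,0],
  [-1,2,0,0,0],
  [-1,3,0,0,0],
  [-1,4,0,0,0],
  [-1,5,0,0,0],
  [-1,6,0,0,0],
  [-1,6,0,0,0],
])

```text
time: 17.15
tool_pos: [0.5165, 0.3393, 0.1688]
ee_rot: [-3.141, 0.002, 0.122]
wrist_force: [-4.7, -1.5, -1.8]
width: 0.0007
```

Call:
step_arm([
  [-1,0.7,0,0,0],
  [-1,1.4,0,0,0],
  [-1,2,0,0,0],
  [-1,2,0,0,0],
])

```text
time: 17.65
tool_pos: [0.5185, 0.3395, 0.169]
ee_rot: [-3.141, 0.002, 0.122]
wrist_force: [-4.5, -1.4, -2.5]
width: 0.0007
```

```bash
python3 - <<'E'
from h import *
o=robot.get_obs();print(np.linalg.inv(T)@np.r_[o['tool_pos'],1],o['wrist_force'])
E
```

```text
[ 0.02200531 -0.03038141  0.16899951  1.        ] [-4.49736129 -1.35281773 -2.50441732]
```

Call:
step_arm([
  [-1,0.7,0,0,0],
  [-1,1.4,0,0,0],
  [-1,2,0,0,0],
  [-1,2,0,0,0],
])

```text
time: 18.15
tool_pos: [0.5206, 0.3398, 0.1691]
ee_rot: [-3.141, 0.002, 0.122]
wrist_force: [-5.0, -0.1, -0.4]
width: 0.0001
```

Call:
step_arm([
  [-1,0.5,0,0,0],
  [-1,1,0,0,0],
  [-1,1.5,0,0,0],
  [-1,1.5,0,0,0],
])

```text
time: 18.65
tool_pos: [0.5219, 0.34, 0.169]
ee_rot: [-3.141, 0.002, 0.122]
wrist_force: [-5.2, -0.1, -1.8]
width: 0.0004
```

Call:
step_arm([
  [-1,0.5,0,0,0],
  [-1,1,0,0,0],
  [-1,1.5,0,0,0],
  [-1,1.5,0,0,0],
])

```text
time: 19.15
tool_pos: [0.5227, 0.3401, 0.1688]
ee_rot: [-3.141, 0.004, 0.122]
wrist_force: [-7.2, -1.3, -1.4]
width: 0.0004
```

```bash
python3 - <<'E'
from h import *
o=robot.get_obs();print(np.linalg.inv(T)@np.r_[o['tool_pos'],1],o['wrist_force'])
p=cams.snapshot("scene");print(fit(p,np.arange(.23,.33,.02),np.arange(0.2,.45,.02)))
for n in("scene","top"):
  q=cams.snapshot(n)
  for l in("grip_mid","third_home"):print([(x['p'],np.round(np.linalg.inv(T)@np.r_[x['position'],1],4)[:3]) for x in models.pinpoint(q,l)[:1]])
E
```

```text
[ 0.02616129 -0.03034129  0.16884349  1.        ] [-7.20818895 -1.33996246 -1.41246062]
[(np.float64(0.21962549472098772), 0.23, 0.38), (np.float64(0.21093988247898401), 0.25, 0.36), (np.float64(0.2077642008829578), 0.25, 0.38), (np.float64(0.1960752321993204), 0.23, 0.4)]
[]
[(0.94, array([ 0.0472, -0.0332,  0.1622]))]
[]
[]
```

Call:
step_arm([
  [-1,0.5,0,0,0],
  [-1,1,0,0,0],
  [-1,1,0,0,0],
])

```text
time: 19.88
tool_pos: [0.5233, 0.3402, 0.1687]
ee_rot: [-3.141, 0.005, 0.122]
wrist_force: [-7.8, -0.7, -0.8]
width: 0.0004
```

Call:
step_arm([
  [-1,-5,0,0,0],
  [-1,-15,0,0,0],
  [-1,-30,0,0,0],
  [-1,-50,0,0,0],
  [-1,-70,0,0,0],
  [-1,-70,0,0,0],
])

```text
time: 20.62
tool_pos: [0.455, 0.3317, 0.1705]
ee_rot: [-3.141, -0.002, 0.122]
wrist_force: [-0.4, 0.1, -0.0]
width: 0.0004
```

```bash
python3 - <<'E'
from h import *
o=robot.get_obs();print(np.linalg.inv(T)@np.r_[o['tool_pos'],1],o['wrist_force'])
q=[]
for n in("scene","top"):
  p=cams.snapshot(n);q.append(p);print(fit(p,np.arange(.23,.33,.02),np.arange(0.2,.45,.02)))
  for l in("grip_mid","third_home"):print(l,[(x['p'],np.round(np.linalg.inv(T)@np.r_[x['position'],1],4)[:3]) for x in models.pinpoint(p,l)[:1]])
cv2.imwrite("pics/f.png",cv2.resize(q[0]['pixels'][165:315,180:340,::-1],None,fx=4,fy=4)[:600,:640])
E
```

```text
[-0.0420629  -0.03041301  0.17049206  1.        ] [-0.38097735  0.14895588 -0.00881842]
[(np.float64(0.8566739526783922), 0.25, 0.38), (np.float64(0.845398417697761), 0.27, 0.36), (np.float64(0.8256179111435451), 0.27, 0.38), (np.float64(0.8138260933392103), 0.25, 0.36)]
grip_mid [(0.46, array([0.103 , 0.1376, 0.1216]))]
third_home [(0.57, array([ 0.0469, -0.0299,  0.1636]))]
[(np.float64(0.8250228035552273), 0.27, 0.36), (np.float64(0.7677488608565937), 0.29, 0.38), (np.float64(0.7661981028668904), 0.27, 0.38), (np.float64(0.7605007147989581), 0.25, 0.34)]
grip_mid [(0.66, array([ 0.0499, -0.0285,  0.1671]))]
third_home [(0.82, array([ 0.0446, -0.0325,  0.1645]))]
```

View pics/f.png

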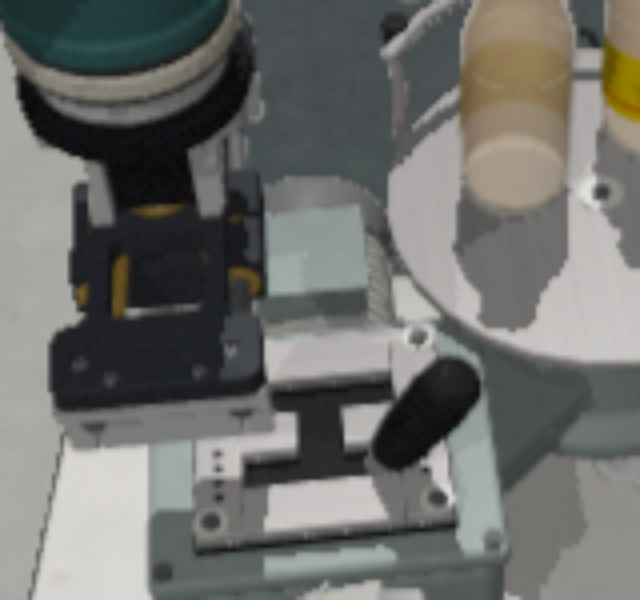

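The lever leans to the far right, head at (450,385) and shaft at the third slot's end. Both cameras fit tilt at about (0.27, 0.36), and the bottle looks unmoved. The fingers are clear, so I'm handing in.

```bash
python3 - <<'E'
from h import *
p=cams.snapshot("top")
for l in("bottle_t1","spanner_13"):print(l,[(x['p'],np.round(np.linalg.inv(T)@np.r_[x['position'],1],4)[:3]) for x in models.pinpoint(p,l)[:1]])
print(robot.close_job())
E
```

```text
bottle_t1 [(0.69, array([0.1032, 0.1398, 0.1182]))]
spanner_13 [(0.98, array([ 0.1926, -0.0219,  0.0049]))]
the job is handed in; nothing more can be done
None
```

The gearbox is in third, and I handed the job in at about 21 s, well inside the 61 s limit.

- **Moves:** The lever started almost at the middle of the left leg (forward tilt about 0.02 rad), so no push along that leg was needed. I pushed it right through the middle channel with the outside of the closed fingers until it met the right-hand side. Then I went behind it and pushed it forward to the stop. I never gripped it, and it did not go towards fourth.
- **Forces:** The readings I took stayed at or below about 8 N.
- **Last checks:** With the fingers clear, fitting the lever in the pictures gave about 0.27 across and 0.36 forward. The top view matched exactly; the scene view put 0.25 / 0.38 marginally ahead of 0.27 / 0.36. The wrist force was about 0.4 N.
- **Bystanders:** The bottle and spanner positions agreed with the first measurements to within about 6 mm, which is near the network's error. In the pictures the bottle looked unmoved.
- **Disagreements:** One scene-camera `grip_mid` result was false: it reported the bottle, at 0.46 confidence. The top-camera `grip_mid` came out about 5 mm forward of the third slot's home point, again near the network's error. The force rose only gradually at the forward stop, so I relied on the picture fit to decide it was fully home.

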